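# Tip over the dried parts trays and fill them with rivets

## Robot

A 6-joint arm with a two-finger parallel gripper is mounted at the origin on the work surface. World frame = base frame: x ahead of the robot, y to its left, z up, the work surface at z = 0. Lengths are in m, angles in rad, forces in N, time in s.
With the tool pointing down it reaches from about 0.25 to 0.725 m from the base axis. Payload 9.7 kg.
Tool frame: the origin (TCP) lies on the centre line of the jaws, within the pads' length; the fingertips stand nose_length ahead of it and the grasp point (between the pads) lies 2 mm behind it (nose_length is the distance from the TCP to the fingertips, in m); z points along the fingers, y is the line along which they close (so a half turn about z gives the same grasp; the last joint's range is limited). The gripper opens to 85 mm and grips with 20 to 120 N. Pads are 22 mm wide; open, the fingers measure 114 mm over their backs; the gripper's body (76 mm by 85 mm) begins 54 mm behind the grasp point. The pads swing forward as they close: fully open they stand 13 mm farther back than shut.
Start: joints at [1.16, 0.087, 0.176, 1.66, 0, 1.571], TCP at [0.22, 0.504, 0.248] pointing down, gripper open.
Joint ranges: [-3.13, 3.13], [-0.85, 1.81], [-1.15, 1.24], [-2.2, 2.28], [-1.44, 1.52], [-3.14, 3.14]. Speed limits (rad/s): [2.22, 2.22, 2.57, 3.14, 3.14, 3.14].

## Interface

Orientations are given as [roll, pitch, yaw] about the fixed x, y, z axes, in that order (R = Rz(yaw) Ry(pitch) Rx(roll)).
In Python, from workcell import * gives the robot as it stands.
- The arm moves only by the tool step_arm, never from a script. Its argument "commands" is a list of rows, each a list of 5 numbers: the shift along the world's x, y, z in cm, then the turn about the world's z in rad, then the opening, from 0 (shut) to 1 (fully open). In form: [[x, y, z, yaw, grip], ...]. A call has 1 to 12 rows; each row shifts and turns the commanded pose from where the row before left it; what a row does not reach is not made up. A row lasts 1/10 s, in which the tool goes at most 50 mm and 8.59 degrees, less where a joint would pass 70% of its speed; a pose out of reach is approached as far as the arm can. A call is refused whole if a number of a shift passes 5 or a number of a turn 0.15, either way. A call with a gripper value outside its range is refused whole. The fingers move at their own pace and stop on an object; "newtons" is the grip in N (left out, the last holds). Time passes only in rows, so rows that do not move let the fingers close. It gives the time, the measured TCP pose, the force, the opening and the grip force at its end, in the units of the state.
- state(): the state, without advancing time (a new reading comes with each control period).
- capture(name): name is "scene" or "top"; returns a dict with "pixels" (420x560x3 uint8, blue, green, red), "fx", "fy", "cx", "cy" (pixels), "k1" (the pictures are not rectified: a ray, as slopes to the right and down, at radius r is drawn at 1 + k1 r^2 times it, then the intrinsics apply), "origin" and "rotation" of the camera in the world. Camera axes: x right, y up, looking along -z (the intrinsics and any distortion apply to the point x, -y, -z); pixel columns grow to the right and rows downward; lengths in m; the calibration is good to about 2 mm. A picture is of the moment at which its call begins. There is no depth.
- job_done(): hands the job in; it is judged then, once.
The state is a dict: "clock": time; "joint_pos": joint angles; "joint_velocities": joint speeds; "joint_efforts": joint torques, N m; "tcp_pos": TCP position; "tcp_rot": TCP orientation; "ft_force": force on the tool from outside, world axes, zero at the start; "moment": the same for the moment, N m; "finger_gap": finger opening in m; "finger_force": force on a finger pad.
Only numpy, scipy, OpenCV 4.12 (cv2) and the standard library are available. Lean on these libraries where they do the work, as an engineer would, in place of code of your own. Each camera call takes 0.05 s, during which the arm holds its last target. There are 200 camera calls.

## Task

The washed parts trays were stood on end beside the dryer and are dry now. Tip every tray over where it stands, without lifting it off the work surface, so that it lies on its back with the open side up, and move all the gray rivets from the pocket rack into the trays so that no tray stays empty. Leave the bottle, the rivet tool and the marking gauge alone.

Things in the scene. Friction and masses are not known exactly. Their poses are not given: they have to be found in the camera images.
- tray1: bare aluminium tray 140 mm long, 90 wide, 50 deep, walls 4 mm, 0.25 kg, loose, open on one large side; starts standing on a short end, open side towards the robot within 8 degrees. None if absent. Origin: centre of the end it stands on; z along its length (up while standing); y across its width; x from the open side (x = -25 mm) to the back panel (+25 mm). Lying on its back, x points down
- tray2: bare aluminium tray 140 mm long, 90 wide, 50 deep, walls 4 mm, 0.25 kg, loose, open on one large side; starts standing on a short end, open side towards the robot within 8 degrees. None if absent. Origin: centre of the end it stands on; z along its length (up while standing); y across its width; x from the open side (x = -25 mm) to the back panel (+25 mm). Lying on its back, x points down
- tray3: bare aluminium tray 140 mm long, 90 wide, 50 deep, walls 4 mm, 0.25 kg, loose, open on one large side; starts standing on a short end, open side towards the robot within 8 degrees. None if absent. Origin: centre of the end it stands on; z along its length (up while standing); y across its width; x from the open side (x = -25 mm) to the back panel (+25 mm). Lying on its back, x points down
- tray1_center (a point): centre of the outer block of tray1, 70 mm along its z from the origin; 70 mm high while it stands, 25 mm high when it lies on its back. Pushed from the open side near its top edge, the tray tips over its rear bottom edge; past about 20 degrees it falls on by itself, onto its back, and is then 50 mm high
- tray2_center (a point): centre of the outer block of tray2, 70 mm along its z from the origin; 70 mm high while it stands, 25 mm high when it lies on its back. Pushed from the open side near its top edge, the tray tips over its rear bottom edge; past about 20 degrees it falls on by itself, onto its back, and is then 50 mm high
- tray3_center (a point): centre of the outer block of tray3, 70 mm along its z from the origin; 70 mm high while it stands, 25 mm high when it lies on its back. Pushed from the open side near its top edge, the tray tips over its rear bottom edge; past about 20 degrees it falls on by itself, onto its back, and is then 50 mm high
- rivet1: gray plastic push rivet, 70 mm long, 30 g, loose: round shank 18 mm in diameter, 58 mm long, then a square head 26 x 26 mm, 12 mm thick. Origin: centre of the shank's flat foot; z along the shank towards the head, x and y square to the head's flats. Starts standing head up in a rack pocket, yaw within 0.3 rad of the rack's. None if absent
- rivet2: gray plastic push rivet, 70 mm long, 30 g, loose: round shank 18 mm in diameter, 58 mm long, then a square head 26 x 26 mm, 12 mm thick. Origin: centre of the shank's flat foot; z along the shank towards the head, x and y square to the head's flats. Starts standing head up in a rack pocket, yaw within 0.3 rad of the rack's. None if absent
- rivet3: gray plastic push rivet, 70 mm long, 30 g, loose: round shank 18 mm in diameter, 58 mm long, then a square head 26 x 26 mm, 12 mm thick. Origin: centre of the shank's flat foot; z along the shank towards the head, x and y square to the head's flats. Starts standing head up in a rack pocket, yaw within 0.3 rad of the rack's. None if absent
- rivet4: gray plastic push rivet, 70 mm long, 30 g, loose: round shank 18 mm in diameter, 58 mm long, then a square head 26 x 26 mm, 12 mm thick. Origin: centre of the shank's flat foot; z along the shank towards the head, x and y square to the head's flats. Starts standing head up in a rack pocket, yaw within 0.3 rad of the rack's. None if absent
- rivet5: gray plastic push rivet, 70 mm long, 30 g, loose: round shank 18 mm in diameter, 58 mm long, then a square head 26 x 26 mm, 12 mm thick. Origin: centre of the shank's flat foot; z along the shank towards the head, x and y square to the head's flats. Starts standing head up in a rack pocket, yaw within 0.3 rad of the rack's. None if absent
- rivet6: gray plastic push rivet, 70 mm long, 30 g, loose: round shank 18 mm in diameter, 58 mm long, then a square head 26 x 26 mm, 12 mm thick. Origin: centre of the shank's flat foot; z along the shank towards the head, x and y square to the head's flats. Starts standing head up in a rack pocket, yaw within 0.3 rad of the rack's. None if absent
- rivet1_center (a point): point on the axis of rivet1, halfway along its 70 mm length
- rivet2_center (a point): point on the axis of rivet2, halfway along its 70 mm length
- rivet3_center (a point): point on the axis of rivet3, halfway along its 70 mm length
- rivet4_center (a point): point on the axis of rivet4, halfway along its 70 mm length
- rivet5_center (a point): point on the axis of rivet5, halfway along its 70 mm length
- rivet6_center (a point): point on the axis of rivet6, halfway along its 70 mm length
- rack: black plastic pocket rack, fixed, 165 x 115 x 28 mm high, with six round pockets 20 mm wide, 23 mm deep (floor 5 mm above the work surface). Origin on the work surface; in its frame the block spans x -47.5 to 117.5 mm, y +-57.5 mm, and the pockets are at x -20, 35, 90 mm, y +-30 mm
- bottle: bystander: green glass bottle with a black cap, 64 mm in diameter, 190 mm tall, standing at the left; origin at its underside
- rivet_tool: bystander: chrome rivet tool about 280 mm long, lying at the right; origin on its underside
- gauge: bystander: black plastic marking gauge, 200 mm bar with a 70 mm cross fence, lying at the left; origin on its underside
Not all that is in view belongs to the job. Leave any black, purple or turquoise look-alike of the rivet5 alone.

How it is judged:
By the outcome, as a careful person would: the job done as asked, in the order asked, and still so for the second after the job is handed in, with the robot touching nothing.
Of tray1, tray2, tray3 only 2 to 3 are there at a start; the rules pass over those that are not, and their reading is None.
Of rivet1, rivet2, rivet3, rivet4, rivet5, rivet6 only 5 to 6 are there at a start; the rules pass over those that are not, and their reading is None.
At some moment in a run one of tray1, tray2, tray3 may be knocked a few centimetres aside while the robot is not near it.
Once in a run the grip may slacken for a moment while it holds something.
It also fails if it takes over 200 s, if anything falls off the work surface, if the arm or the gripper's body presses on something with over 40 N, if the wrist force passes 120 N, or if a joint passes its speed limit or range.

## Working session

There is one attempt and no reset: what is moved stays moved. The work goes in short steps, Python scripts to look and compute and a tool call to move; the robot and the scene stay as the last step left them, time stands still between calls to the robot, and variables do not carry over. Pictures are saved under pics/ and viewed, at most 14 in all, crops included, and the job is handed in when it is done.

Besides the shell and the picture viewer there is one more tool, called as name(argument=value, ...), one argument or row to a line, values as JSON. step_arm: Moves the arm, as the interface text tells. Its arguments: {"type":"object","properties":{"commands":{"type":"array"},"newtons":{"type":"number"}},"required":["commands"]}

```bash
mkdir -p pics; ls; cat > h.py <<'E'
from workcell import *
import numpy as np, cv2
def ray(c,u,v):
    d=np.array([(u-c["cx"])/c["fx"],(v-c["cy"])/c["fy"]])
    x=d.copy()
    for _ in range(20): x=d/(1+c["k1"]*(x@x))
    return np.array(c["origin"]),np.array(c["rotation"])@np.array([x[0],-x[1],-1.0])
def onz(c,u,v,z):
    o,d=ray(c,u,v); return (o+d*(z-o[2])/d[2])[:2]
def proj(c,p):
    q=np.array(c["rotation"]).T@(np.array(p)-np.array(c["origin"]))
    x=np.array([q[0],-q[1]])/-q[2]; x=x*(1+c["k1"]*(x@x))
    return np.array([c["fx"]*x[0]+c["cx"],c["fy"]*x[1]+c["cy"]])
E
python3 - <<'E'
from h import *
s=state(); print(s)
for n in ("scene","top"):
    c=capture(n); cv2.imwrite(f"pics/{n}0.png",c["pixels"]); print({k:c[k] for k in c if k!="pixels"})
import workcell; print([k for k in dir(workcell) if k[0]!='_'])
E
```

```text
pics
{'clock': 0.0, 'joint_pos': array([ 1.15996840e+00,  8.74732306e-02,  1.75121921e-01,  1.65976210e+00,
       -2.31253170e-05,  1.57079344e+00]), 'joint_velocities': array([ 0.0003556 , -0.00023619, -0.00071621,  0.00160608, -0.0010276 ,
       -0.00033166]), 'joint_efforts': array([-1.27082694e-03, -5.20381987e+01,  4.64811015e+01,  1.62423350e-02,
       -1.46847492e-04,  2.85607250e-06]), 'tcp_pos': array([0.2195809 , 0.50405448, 0.24756954]), 'tcp_rot': array([-3.14027558e+00,  2.31214911e-05,  2.73076764e+00]), 'ft_force': array([ 0.89371823, -0.22018195,  0.32514504]), 'moment': array([-0.01179274, -0.03593041, -0.03023523]), 'finger_force': 0.0, 'finger_gap': 0.08538447590416501}
{'fx': 441.08252690982016, 'fy': 441.08252690982016, 'cx': 272.38499281048576, 'cy': 207.81234753437954, 'k1': -0.07369098803916684, 'origin': array([0.94935546, 0.5668678 , 1.07702666]), 'rotation': array([ 0.62665484, -0.0025715 ,  2.4636599 ])}
{'fx': 526.4927377927793, 'fy': 526.4927377927793, 'cx': 273.410653203599, 'cy': 210.7435611935759, 'k1': -0.07660738972893072, 'origin': array([ 0.26214678, -0.00841943,  1.79647451]), 'rotation': array([ 1.54012913e-01,  1.53800812e-03, -1.55086206e+00])}
['Unreachable', 'capture', 'job_done', 'nose_length', 'state']
```

```bash
sed -i 's/np.array(c\["rotation"\])/RM(c["rotation"])/g' h.py; cat >> h.py <<'E'
from scipy.spatial.transform import Rotation
def RM(r): return Rotation.from_euler("xyz",r).as_matrix()
E
python3 -c "
from workcell import *
print(nose_length)"
```

```text
0.017
```

View pics/scene0.png

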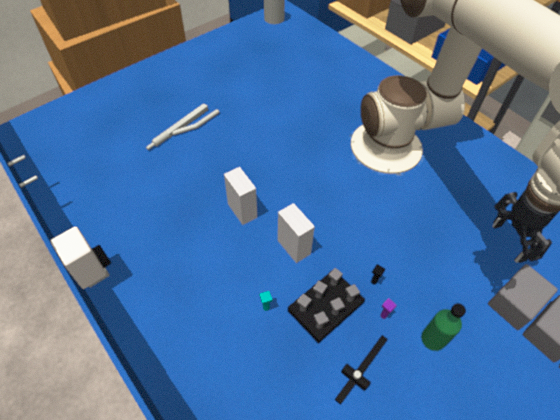

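View pics/top0.png

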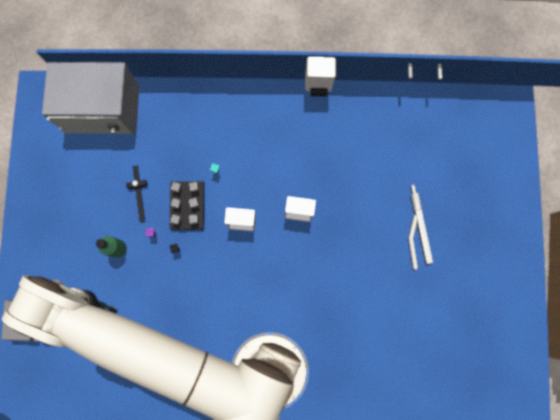

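```bash
python3 - <<'E'
from h import *
t=cv2.imread("pics/top0.png"); s=cv2.imread("pics/scene0.png")
a=cv2.resize(t[150:250,130:330],(800,400),interpolation=cv2.INTER_CUBIC)
b=cv2.resize(s[150:350,210:410],(400,400),interpolation=cv2.INTER_CUBIC)
cv2.imwrite("pics/c1.png",cv2.resize(a,(800,400))[:, :]); 
out=np.zeros((600,800,3),np.uint8); out[:300,:600]=cv2.resize(a,(600,300)); out[300:,:300]=cv2.resize(b,(300,300))
r=cv2.resize(s[255:345,275:395],(400,300),interpolation=cv2.INTER_CUBIC); out[300:,300:700]=r
cv2.imwrite("pics/c1.png",out)
c=capture("top")
hsv=cv2.cvtColor(t,cv2.COLOR_BGR2HSV)
# white tray tops
def comps(m,lo,hi):
    n,l,st,ce=cv2.connectedComponentsWithStats(m.astype(np.uint8))
    for i in range(1,n):
        if lo<st[i,4]<hi: yield (l==i).astype(np.uint8),st[i],ce[i]
roi=np.zeros(t.shape[:2],bool); roi[150:260,120:340]=1
for k in (200,225):
  for m,st,ce in comps((t.min(2)>k)&roi,60,3000):
    p=cv2.findContours(m,0,2)[0][0].reshape(-1,2)
    w=np.array([onz(c,u,v,.14) for u,v in p],np.float32)
    print("tray",k,st,ce,cv2.minAreaRect(w), )
rr=np.zeros_like(roi); rr[178:235,165:210]=1
for m,st,ce in comps((hsv[...,1]<90)&(hsv[...,2]>75)&rr,15,400):
    print("riv",st,ce,onz(c,*ce,.075))
for m,st,ce in comps((t.max(2)<60)&rr,200,4000):
    p=cv2.findContours(m,0,2)[0][0].reshape(-1,2)
    w=np.array([onz(c,u,v,.028) for u,v in p],np.float32)
    print("rack",st,ce,cv2.minAreaRect(w),cv2.boxPoints(cv2.minAreaRect(w)))
print(t[188,194],t[200,185],[t[y,x].tolist() for y,x in((216,240),(226,240),(205,300),(215,300))])
E
```

```text
tray 200 [286 197  29  19 460] [300.11956522 205.89347826] ((0.5365986824035645, -0.0856279730796814), (0.09011110663414001, 0.05295377969741821), 83.89414978027344)
tray 200 [225 208  29  18 464] [239.18965517 216.60344828] ((0.4978872835636139, 0.10777491331100464), (0.09025251120328903, 0.053572650998830795), 86.30935668945312)
tray 225 [286 197  29  18 424] [300.0754717  205.70990566] ((0.5368815660476685, -0.08553436398506165), (0.08795327693223953, 0.04986758530139923), 82.87299346923828)
tray 225 [225 208  29  18 426] [239.16901408 216.33802817] ((0.4988328218460083, 0.10778017342090607), (0.08804347366094589, 0.0496939942240715), 85.87525177001953)
riv [170 181  33  13 199] [184.18090452 185.87437186] [0.60751091 0.29939977]
riv [170 196  11  12  97] [174.62886598 202.19587629] [0.55158966 0.32874358]
riv [188 197  11  11  94] [192.82978723 202.0106383 ] [0.55338393 0.26796213]
riv [170 213  11  15 101] [174.14851485 218.71287129] [0.49611523 0.3276346 ]
riv [188 214  10  10  93] [192.41935484 218.35483871] [0.4985329  0.26693958]
[161 159 162] [59 58 60] [[251, 251, 251], [182, 184, 187], [251, 252, 252], [184, 185, 188]]
```

View pics/c1.png

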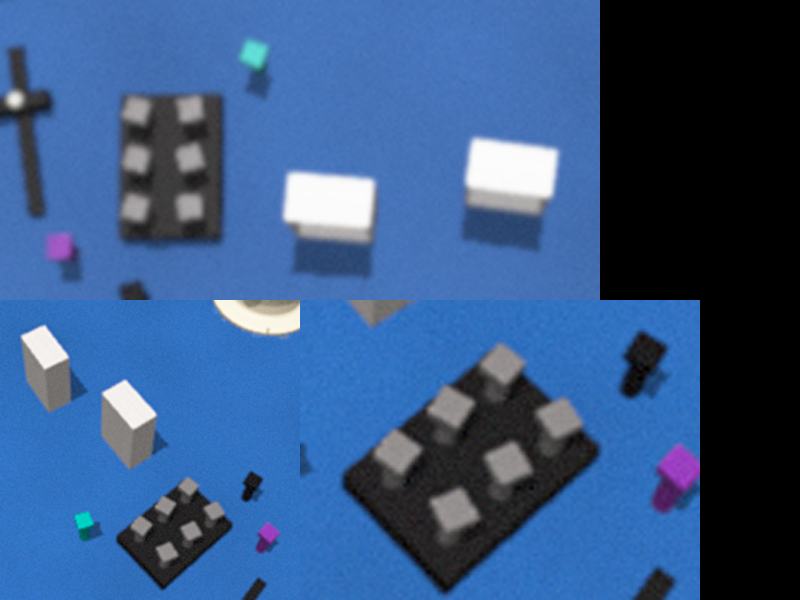

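The pictures show two trays: top pixels (239,216) and (300,206). Their top faces measure 90×50 mm at z = 0.14, as given. The white box at top (320,72) is on the wall, so it is not a tray.

There are six gray rivets in the rack, at top pixels x 174/193 and y 186/202/218. The look-alikes are turquoise (214,168), purple (150,232) and black (174,248), all outside the rack. I take the six gray ones; the crop confirms them.

First move: to the front of tray1.

step_arm(
  commands=[
    [1.6, -3.3, 0, -0.15, 0],
    [1.6, -3.3, 0, -0.15, 0],
    [1.6, -3.3, 0, -0.15, 0],
    [1.6, -3.3, 0, -0.15, 0],
    [1.6, -3.3, 0, -0.15, 0],
    [1.6, -3.3, 0, -0.15, 0],
    [1.6, -3.3, 0, -0.15, 0],
    [1.6, -3.3, 0, -0.15, 0],
    [1.6, -3.3, 0, -0.15, 0],
    [1.6, -3.3, 0, -0.15, 0],
    [1.6, -3.3, 0, -0.15, 0],
    [1.6, -3.3, 0, -0.15, 0],
  ],
)

```text
clock: 1.35
tcp_pos: [0.412, 0.1067, 0.2482]
tcp_rot: [3.142, -0.0, 0.925]
ft_force: [1.1, 0.9, -0.0]
finger_gap: 0.0001
finger_force: 0.0
```

step_arm(
  commands=[
    [0, 0, -1.5, -0.13, 0],
    [0, 0, -1.5, -0.13, 0],
    [0, 0, -1.5, -0.13, 0],
    [0, 0, -1.5, -0.13, 0],
    [0, 0, -1.5, -0.13, 0],
    [0, 0, -1.5, -0.13, 0],
    [0, 0, -1.5, -0.13, 0],
    [0, 0, -0.5, 0, 0],
  ],
)

```text
clock: 2.15
tcp_pos: [0.4188, 0.0469, 0.1366]
tcp_rot: [-3.098, 0.003, 0.085]
ft_force: [-0.5, -0.6, -0.5]
finger_gap: 0.0001
finger_force: 0.0
```

```bash
cat > m.py <<'E'
from h import *
def comps(m,lo,hi):
    n,l,st,ce=cv2.connectedComponentsWithStats(m.astype(np.uint8))
    for i in range(1,n):
        if lo<st[i,4]<hi: yield (l==i).astype(np.uint8),st[i],ce[i]
E
python3 - <<'E'
from m import *
c=capture("top"); t=c["pixels"]; cv2.imwrite("pics/t2.png",t)
# rack: dark non-blue region rectangle
hsv=cv2.cvtColor(t,cv2.COLOR_BGR2HSV)
m=(hsv[...,1]<90); r=np.zeros_like(m); r[172:240,162:210]=1
for mm,st,ce in comps(m&r,200,5000):
    p=cv2.findContours(mm,0,2)[0][0].reshape(-1,2)
    print("rack",st,ce,cv2.minAreaRect(np.array([onz(c,u,v,.028) for u,v in p],np.float32)))
for k in (140,150,160):
  for mm,st,ce in comps((t.min(2)>k)&r,20,400): print(k,st,ce.round(1),onz(c,*ce,.075).round(4))
print("turq",onz(c,214,168,.07),"bottle",onz(c,102,244,.19))
E
```

```text
rack [ 170  181   34   49 1557] [186.48811818 204.9672447 ] ((0.5509514808654785, 0.2965123951435089), (0.16518817842006683, 0.1138073280453682), 2.8861474990844727)
140 [171 183   8   7  43] [174.9 186.1] [0.6061 0.3307]
140 [190 182   7   8  46] [193.1 185.8] [0.6084 0.2696]
140 [172 199   7   8  42] [174.9 202.5] [0.5505 0.3278]
140 [189 199   8   7  45] [192.7 202. ] [0.5533 0.2683]
140 [189 215   8   8  48] [192.8 218.2] [0.4989 0.2656]
140 [171 216   8   7  45] [174.5 218.9] [0.4955 0.3265]
150 [190 183   7   7  37] [193.2 185.9] [0.6081 0.2693]
150 [172 184   7   6  35] [175.1 186.3] [0.6056 0.3299]
150 [190 199   7   7  40] [192.9 202.2] [0.5529 0.2678]
150 [172 200   7   6  36] [175.  202.5] [0.5506 0.3275]
150 [172 216   7   7  37] [174.6 218.8] [0.4959 0.326 ]
150 [190 216   7   6  38] [192.8 218.5] [0.4982 0.2655]
160 [191 183   5   6  26] [193.  185.7] [0.6087 0.2697]
160 [172 184   6   5  23] [175.1 186.1] [0.6062 0.3298]
160 [173 200   5   6  25] [175.  202.4] [0.5509 0.3273]
160 [190 200   6   5  26] [192.7 202. ] [0.5533 0.2684]
160 [172 217   6   5  24] [174.7 218.8] [0.4957 0.3259]
160 [190 216   6   6  29] [192.7 218.2] [0.4992 0.2661]
turq [0.67171482 0.20244799] bottle [0.39720066 0.52575221]
```

```bash
python3 - <<'E'
from m import *
s=state(); print(s["joint_pos"].round(3),s["tcp_pos"],s["tcp_rot"],s["joint_velocities"].round(2))
E
```

```text
[ 0.086 -0.233 -0.341  1.466  0.044  3.141] [0.4187084  0.04800195 0.13649381] [-3.09769687  0.00317188  0.08724194] [ 0.05 -0.    0.03  0.02  0.   -0.  ]
```

step_arm(
  commands=[
    [0, 0, 0, 0, 0],
    [0, 0, 0, 0, 0],
    [0, 0, 0, 0, 0],
  ],
)

```text
clock: 2.5
tcp_pos: [0.4196, 0.0503, 0.1389]
tcp_rot: [-3.098, -0.0, 0.092]
ft_force: [-0.5, 0.5, 0.3]
finger_gap: -0.0002
finger_force: 0.0
```

```bash
python3 - <<'E'
from m import *
s=state(); print(s["joint_pos"].round(3),s["tcp_pos"],s["tcp_rot"],s["joint_velocities"].round(2))
E
```

```text
[ 0.091 -0.234 -0.337  1.467  0.044  3.141] [0.41960647 0.05027365 0.13886977] [-3.09764576e+00 -1.68336534e-04  9.23442312e-02] [-0.  0. -0. -0.  0. -0.]
```

step_arm(
  commands=[
    [0, 0, 0, 0.15, 0],
    [0, 0, 0, 0.15, 0],
    [0, 0, 0, 0.15, 0],
    [0, 0, 0, 0.15, 0],
    [0, 0, 0, 0.15, 0],
    [0, 0, 0, 0.15, 0],
    [0, 0, 0, 0.15, 0],
    [0, 0, 0, 0.15, 0],
    [0, 0, 0, 0.15, 0],
    [0, 0, 0, 0.15, 0],
    [0, 0, 0, 0.15, 0],
    [0, 0, 0, 0.15, 0],
  ],
)

```text
clock: 3.7
tcp_pos: [0.4196, 0.0502, 0.1387]
tcp_rot: [-3.098, 0.001, 1.898]
ft_force: [0.2, 0.3, -0.1]
finger_gap: -0.0002
finger_force: 0.0
```

step_arm(
  commands=[
    [0, 0, 0, 0.15, 0],
    [0, 0, 0, 0.15, 0],
    [0, 0, 0, 0.15, 0],
    [0, 0, 0, 0.15, 0],
    [0, 0, 0, 0.15, 0],
    [0, 0, 0, 0.15, 0],
    [0, 0, 0, 0.15, 0],
    [0, 0, 0, 0.15, 0],
    [0, 0, 0, 0, 0],
  ],
)

```text
clock: 4.6
tcp_pos: [0.4194, 0.0502, 0.1387]
tcp_rot: [-3.098, 0.001, 3.094]
ft_force: [-0.4, -0.0, -0.2]
finger_gap: 0.0001
finger_force: 0.0
```

step_arm(
  commands=[
    [0, 3, 0, 0.047, 0],
    [0, 2.9, 0, 0, 0],
    [0, 0, 0, 0, 0],
    [1.5, 0, 0, 0, 0],
    [1, 0, 0, 0, 0],
    [0.7, 0, 0, 0, 0],
    [0.7, 0, 0, 0, 0],
    [0.7, 0, 0, 0, 0],
    [0.7, 0, 0, 0, 0],
    [0.7, 0, 0, 0, 0],
    [0.7, 0, 0, 0, 0],
    [0.7, 0, 0, 0, 0],
  ],
)

```text
clock: 5.8
tcp_pos: [0.494, 0.1085, 0.1383]
tcp_rot: [-3.098, 0.001, 3.137]
ft_force: [-0.7, -0.3, -0.4]
finger_gap: -0.0002
finger_force: 0.0
```

step_arm(
  commands=[
    [0.7, 0, 0, 0, 0],
    [0.7, 0, 0, 0, 0],
    [0.7, 0, 0, 0, 0],
    [0.5, 0, 0, 0, 0],
    [0, 0, 0, 0, 0],
    [-3, 0, 3, 0, 0],
    [-3, 0, 3, 0, 0],
    [-3, 0, 3, 0, 0],
  ],
)

```text
clock: 6.6
tcp_pos: [0.428, 0.1083, 0.2291]
tcp_rot: [-3.097, -0.0, 3.137]
ft_force: [1.0, 0.1, 0.7]
finger_gap: 0.0001
finger_force: 0.0
```

```bash
python3 - <<'E'
from m import *
c=capture("scene"); d=capture("top"); cv2.imwrite("pics/s3.png",cv2.resize(np.vstack([c["pixels"][100:400],d["pixels"][50:350]]),(560,600)))
E
```

```text
(no output)
```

View pics/s3.png

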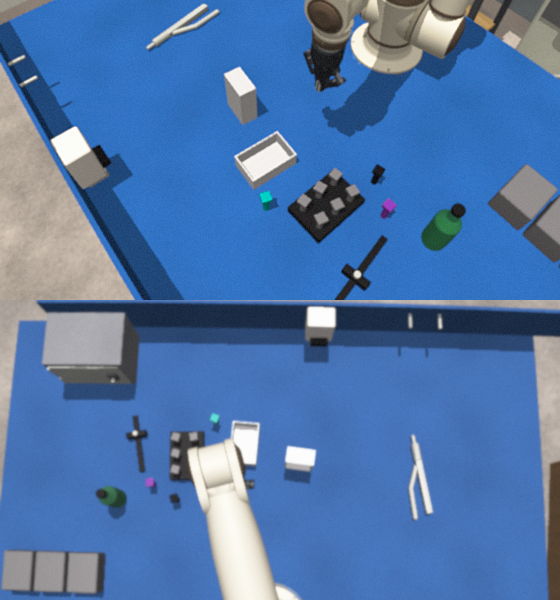

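Tray1 lies open side up at scene (266,258) and top (246,193). Tray2 stands unmoved. Next, tip tray2.

step_arm(
  commands=[
    [0, -4.8, 0, 0, 0],
    [0, -4.8, 0, 0, 0],
    [0, -4.8, 0, 0, 0],
    [0, -4.7, 0, 0, 0],
    [1.5, 0, -4.5, 0, 0],
    [1.5, 0, -4.5, 0, 0],
    [0, 0, 0, 0, 0],
  ],
)

```text
clock: 7.4
tcp_pos: [0.4574, -0.0827, 0.1323]
tcp_rot: [-3.099, -0.008, 3.136]
ft_force: [-0.6, 0.5, -0.0]
finger_gap: 0.0003
finger_force: 0.0
```

step_arm(
  commands=[
    [2, 0, 0, 0, 0],
    [1, 0, 0, 0, 0],
    [0.7, 0, 0, 0, 0],
    [0.7, 0, 0, 0, 0],
    [0.7, 0, 0, 0, 0],
    [0.7, 0, 0, 0, 0],
    [0.7, 0, 0, 0, 0],
    [0.7, 0, 0, 0, 0],
    [0.7, 0, 0, 0, 0],
    [0.7, 0, 0, 0, 0],
    [0.7, 0, 0, 0, 0],
    [0, 0, 0, 0, 0],
  ],
)

```text
clock: 8.6
tcp_pos: [0.5531, -0.0825, 0.138]
tcp_rot: [-3.098, 0.001, 3.138]
ft_force: [0.2, 0.2, -1.2]
finger_gap: 0.0
finger_force: 0.0
```

step_arm(
  commands=[
    [0.8, 0, 0, 0, 0],
    [0.7, 0, 0, 0, 0],
    [0, 0, 0, 0, 0],
    [-3.5, 2, 3, 0, 0],
    [-3.5, 4.5, 3, 0.04, 0.53],
    [-1.4, 4.5, 0, 0, 0.53],
    [0, 4.8, 0, 0, 0.53],
    [0, 4.8, 0, 0, 0.53],
    [0, 4.8, 0, 0, 0.53],
    [0, 4.8, 0, 0, 0.53],
    [0, 4.7, 0, 0, 0.53],
    [0, 0, 0, 0, 0.53],
  ],
  newtons=40,
)

```text
clock: 9.8
tcp_pos: [0.4907, 0.2609, 0.1907]
tcp_rot: [-3.098, 0.0, -3.101]
ft_force: [-1.0, -1.5, 0.0]
finger_gap: 0.0453
finger_force: 0.0
```

```bash
python3 - <<'E'
from m import *
c=capture("top"); t=c["pixels"]; cv2.imwrite("pics/t4.png",np.hstack([cv2.resize(t[150:270,130:330],(500,300)),np.zeros((300,1,3),np.uint8)]))
# white-ish trays on rim plane
roi=np.zeros(t.shape[:2],bool); roi[140:225,222:330]=1
hsv=cv2.cvtColor(t,cv2.COLOR_BGR2HSV)
for mm,st,ce in comps((hsv[...,1]<60)&(t.min(2)>120)&roi,100,5000):
    p=cv2.findContours(mm,0,2)[0][0].reshape(-1,2)
    r=cv2.minAreaRect(np.array([onz(c,u,v,.05) for u,v in p],np.float32)); print(st,r)
s=state();print(s["tcp_pos"],s["joint_pos"].round(2),s["finger_gap"])
E
```

```text
[ 287  161   32   45 1144] ((0.6313249468803406, -0.09666818380355835), (0.09368535131216049, 0.14571884274482727), 83.12110900878906)
[ 229  171   31   44 1176] ((0.5935206413269043, 0.1007087305188179), (0.09456819295883179, 0.145402729511261), 86.06046295166016)
[0.49081173 0.25864158 0.19082809] [ 0.5   0.1   0.08  1.57 -0.04  0.46] 0.04520496710647153
```

View pics/t4.png

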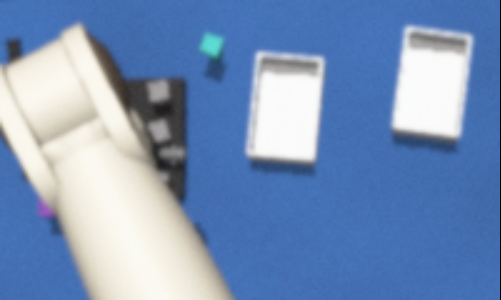

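Both trays lie on their backs, at crop (287,107) and (433,83), with centres (0.594,0.101) and (0.631,−0.097). Their size matches. Now rivet 1, the near right one.

step_arm(
  commands=[
    [0.8, 0.7, 0, 0, 0.53],
    [0, 0, -4, 0, 0.53],
    [0, 0, -4, 0, 0.53],
    [0, 0, -3, 0, 0.53],
    [0, 0, -1.4, 0, 0.53],
    [0, 0, 0, 0, 0.53],
  ],
)

```text
clock: 10.45
tcp_pos: [0.4991, 0.262, 0.066]
tcp_rot: [-3.096, -0.002, -3.107]
ft_force: [-0.8, 0.1, 0.3]
finger_gap: 0.0453
finger_force: 0.0
```

step_arm(
  commands=[
    [0, 0, 0, 0, 0],
    [0, 0, 0, 0, 0],
    [0, 0, 0, 0, 0],
    [0, 0, 0, 0, 0],
  ],
)

```text
clock: 10.85
tcp_pos: [0.5005, 0.2637, 0.0694]
tcp_rot: [-3.099, 0.004, -3.106]
ft_force: [0.3, -0.8, 6.8]
finger_gap: 0.0253
finger_force: 40.4
```

step_arm(
  commands=[
    [0, 0, 2, 0, 0],
    [0, 0, 4, 0, 0],
    [0, 0, 4, 0, 0],
    [1.9, -4.1, 0, 0, 0],
    [1.9, -4.1, 0, 0, 0],
    [1.9, -4.1, 0, 0, 0],
    [1.9, -4.1, 0, 0, 0],
    [1.9, -4.1, 0, 0, 0],
    [1.9, -4.1, 0, 0, 0],
    [1.9, -4.1, 0, 0, 0],
    [1.9, -4.1, 0, 0, 0],
    [1.9, -3.8, 0, 0, 0],
  ],
)

```text
clock: 12.05
tcp_pos: [0.671, -0.1047, 0.1682]
tcp_rot: [-3.097, 0.002, -3.106]
ft_force: [1.3, 0.6, -0.1]
finger_gap: 0.0252
finger_force: 39.8
```

step_arm(
  commands=[
    [0, 0, -3, 0, 0],
    [0, 0, -3, 0, 0],
    [0, 0, 0, 0, 0],
  ],
)

```text
clock: 12.35
tcp_pos: [0.6685, -0.1028, 0.1031]
tcp_rot: [-3.099, -0.006, -3.106]
ft_force: [0.8, 0.4, -0.4]
finger_gap: 0.0251
finger_force: 43.4
```

step_arm(
  commands=[
    [0, 0, -2, 0, 0],
    [0, 0, -1, 0, 0],
    [0, 0, -0.5, 0, 0],
    [0, 0, 0, 0, 0],
    [0, 0, 0, 0, 0],
  ],
)

```text
clock: 12.85
tcp_pos: [0.6708, -0.1026, 0.0736]
tcp_rot: [-3.097, 0.002, -3.105]
ft_force: [1.3, 0.4, 0.5]
finger_gap: 0.0249
finger_force: 43.4
```

step_arm(
  commands=[
    [0, 0, 0, 0, 0.4],
    [0, 0, 0, 0, 0.45],
    [0, 0, 0, 0, 0.5],
    [0, 0, 3, 0, 0.53],
    [0, 0, 4, 0, 0.53],
    [0, 0, 4, 0, 0.53],
    [-1, 4.5, 0, 0, 0.53],
    [-1, 4.5, 0, 0, 0.53],
    [-1.6, 4.5, 0, 0, 0.53],
    [-1.6, 4.5, 0, 0, 0.53],
  ],
)

```text
clock: 13.85
tcp_pos: [0.6177, 0.0787, 0.1826]
tcp_rot: [-3.098, 0.001, -3.106]
ft_force: [1.8, -0.1, 0.7]
finger_gap: 0.0456
finger_force: 0.0
```

```bash
python3 - <<'E'
from m import *
t=capture("top")["pixels"]; s=capture("scene")["pixels"]
cv2.imwrite("pics/t5.png",np.hstack([cv2.resize(t[150:250,130:330],(450,225)),cv2.resize(s[160:340,210:390],(225,225))]))
print(state()["tcp_pos"])
E
```

```text
[0.61683513 0.08209367 0.18305133]
```

View pics/t5.png

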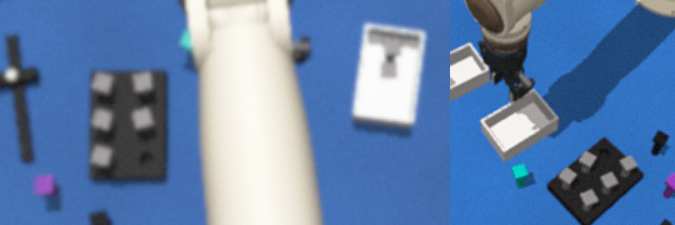

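Rivet 1 is in tray2, at the far end, crop (390,50). Five are left in the rack. Next is the middle right one.

step_arm(
  commands=[
    [-1.6, 4.7, 0, 0, 0.53],
    [-1.6, 4.7, 0, 0, 0.53],
    [-1.6, 4.7, 0, 0, 0.53],
    [-1.7, 4.5, 0, 0, 0.53],
    [0, 0, -2, 0, 0.53],
    [0, 0, -4, 0, 0.53],
    [0, 0, 0, 0, 0.53],
  ],
)

```text
clock: 14.65
tcp_pos: [0.5512, 0.2624, 0.1174]
tcp_rot: [-3.094, -0.006, -3.105]
ft_force: [-0.6, -0.3, -0.5]
finger_gap: 0.0453
finger_force: 0.0
```

step_arm(
  commands=[
    [0.1, 0.1, -3.5, 0, 0.53],
    [0, 0, -2, 0, 0.53],
    [0, 0, 0, 0, 0.53],
    [0, 0, 0, 0, 0.53],
    [0, 0, 0, 0, 0],
    [0, 0, 0, 0, 0],
    [0, 0, 0, 0, 0],
    [0, 0, 0, 0, 0],
  ],
)

```text
clock: 15.45
tcp_pos: [0.5556, 0.2647, 0.0699]
tcp_rot: [-3.099, 0.004, -3.106]
ft_force: [0.4, -1.2, 7.3]
finger_gap: 0.0264
finger_force: 37.8
```

step_arm(
  commands=[
    [0, 0, 2, 0, 0],
    [0, 0, 4, 0, 0],
    [0, 0, 4, 0, 0],
    [1, -4.5, 0, 0, 0],
    [1, -4.5, 0, 0, 0],
    [1, -4.5, 0, 0, 0],
    [1, -4.5, 0, 0, 0],
    [1, -4.5, 0, 0, 0],
    [1, -4.5, 0, 0, 0],
    [0.8, -4.5, 0, 0, 0],
    [0.7, -4.5, 0, 0, 0],
    [0, 0, -3, 0, 0],
    [0, 0, -2, 0, 0],
  ],
)

```text
invalid input
```

step_arm(
  commands=[
    [0, 0, 2, 0, 0],
    [0, 0, 4, 0, 0],
    [0, 0, 4, 0, 0],
    [1, -4.5, 0, 0, 0],
    [1, -4.5, 0, 0, 0],
    [1, -4.5, 0, 0, 0],
    [1, -4.5, 0, 0, 0],
    [1, -4.5, 0, 0, 0],
    [1, -4.5, 0, 0, 0],
    [0.8, -4.5, 0, 0, 0],
    [0.7, -4.5, 0, 0, 0],
    [0, 0, -3, 0, 0],
  ],
)

```text
clock: 16.65
tcp_pos: [0.6317, -0.1011, 0.142]
tcp_rot: [-3.095, 0.009, -3.111]
ft_force: [0.3, 0.9, -1.1]
finger_gap: 0.0263
finger_force: 38.7
```

```bash
cat > tr.py <<'E'
from m import *
def trays(save=None):
    c=capture("top"); t=c["pixels"]
    if save: cv2.imwrite(save,t)
    hsv=cv2.cvtColor(t,cv2.COLOR_BGR2HSV)
    roi=np.zeros(t.shape[:2],bool); roi[125:260,205:360]=1
    for mm,st,ce in comps((hsv[...,1]<60)&(t.min(2)>120)&roi,60,9000):
        p=cv2.findContours(mm,0,2)[0][0].reshape(-1,2)
        r=cv2.minAreaRect(np.array([onz(c,u,v,.05) for u,v in p],np.float32)); print(st,r)
    s=state(); print(s["tcp_pos"].round(4),s["finger_gap"],s["finger_force"],s["clock"])
E
python3 -c "
from tr import *
trays()"
```

```text
[ 265  125   69  135 6288] ((0.6036602258682251, -0.08972960710525513), (0.16715016961097717, 0.49068060517311096), 82.71089935302734)
[ 229  171   31   44 1177] ((0.5935466885566711, 0.10076835751533508), (0.09455525130033493, 0.14541228115558624), 85.97225952148438)
[ 0.629  -0.0986  0.1339] 0.02647072864863321 38.65141188221969 16.7
```

step_arm(
  commands=[
    [0, 0, -3, 0, 0],
    [0, 0, -2, 0, 0],
    [0, 0, -1, 0, 0],
    [0, 0, -0.5, 0, 0],
    [0, 0, 0, 0, 0],
    [0, 0, 0, 0, 0.4],
    [0, 0, 0, 0, 0.45],
    [0, 0, 0, 0, 0.5],
    [0, 0, 3, 0, 0.53],
    [0, 0, 4, 0, 0.53],
    [0, 0, 4, 0, 0.53],
    [0, 0, 0, 0, 0.53],
  ],
)

```text
clock: 17.9
tcp_pos: [0.6313, -0.096, 0.1895]
tcp_rot: [-3.096, 0.01, -3.106]
ft_force: [0.3, 0.2, -0.2]
finger_gap: 0.0455
finger_force: 0.0
```

step_arm(
  commands=[
    [0, 4.6, 0, 0, 0.53],
    [0, 4.6, 0, 0, 0.53],
    [0, 4.6, 0, 0, 0.53],
    [0, 4.6, 0, 0, 0.53],
    [-0.6, 4.6, 0, 0, 0.53],
    [-0.6, 4.6, 0, 0, 0.53],
    [-0.6, 4.6, 0, 0, 0.53],
    [-0.5, 4.3, 0, 0, 0.53],
    [0, 0, -2, 0, 0.53],
    [0, 0, -4, 0, 0.53],
    [0, 0, 0, 0, 0.53],
    [0, 0, 0, 0, 0.53],
  ],
)

```text
clock: 19.1
tcp_pos: [0.606, 0.269, 0.1225]
tcp_rot: [-3.097, -0.001, -3.106]
ft_force: [0.1, 0.2, 1.0]
finger_gap: 0.0451
finger_force: 0.0
```

```bash
python3 -c "
from tr import *
trays('pics/t6f.png')
t=cv2.imread('pics/t6f.png');s=capture('scene')['pixels']
cv2.imwrite('pics/t6.png',np.hstack([cv2.resize(t[150:250,130:330],(500,250)),cv2.resize(s[150:330,200:380],(250,250))]))"
```

```text
[ 287  161   32   45 1124] ((0.6315093040466309, -0.09669042378664017), (0.09368535131216049, 0.1453474462032318), 83.12110900878906)
[ 228  171   32   44 1177] ((0.5935528874397278, 0.10085631906986237), (0.09473162144422531, 0.14541228115558624), 85.97225952148438)
[205 201  27  59 839] ((0.46522948145866394, 0.18394578993320465), (0.19680152833461761, 0.08637295663356781), 2.2443766593933105)
[0.6068 0.2692 0.1241] 0.04522995575301611 0.0 19.15
```

View pics/t6.png

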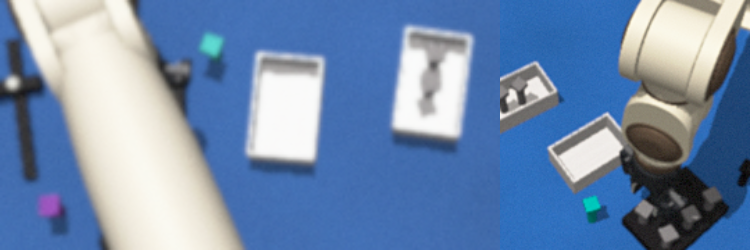

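Two rivets are in tray2, scene crop (515,92); both trays are unmoved. Grasp the far right one.

step_arm(
  commands=[
    [0.1, 0, -3.5, 0, 0.53],
    [0, 0, -2.1, 0, 0.53],
    [0, 0, 0, 0, 0.53],
    [0, 0, 0, 0, 0],
    [0, 0, 0, 0, 0],
    [0, 0, 0, 0, 0],
    [0, 0, 0, 0, 0],
    [0, 0, 2, 0, 0],
    [0, 0, 4, 0, 0],
    [0, 0, 4, 0, 0],
    [0, 0, 0, 0, 0],
  ],
)

```text
clock: 20.3
tcp_pos: [0.6093, 0.2703, 0.1741]
tcp_rot: [-3.102, 0.01, -3.106]
ft_force: [0.3, -0.3, -0.1]
finger_gap: 0.025
finger_force: 41.0
```

step_arm(
  commands=[
    [-0.3, -4.5, 0, 0, 0],
    [-0.3, -4.5, 0, 0, 0],
    [-0.3, -4.5, 0, 0, 0],
    [-0.3, -4.5, 0, 0, 0],
    [-0.3, -4.5, 0, 0, 0],
    [-0.3, -4.5, 0, 0, 0],
    [-0.2, -4.6, 0, 0, 0],
    [-0.2, -4.6, 0, 0, 0],
    [0, 0, -3, 0, 0],
    [0, 0, -3, 0, 0],
    [0, 0, 0, 0, 0],
  ],
)

```text
clock: 21.4
tcp_pos: [0.5834, -0.0929, 0.1029]
tcp_rot: [-3.099, -0.005, -3.106]
ft_force: [-0.8, 0.8, -1.4]
finger_gap: 0.0251
finger_force: 40.9
```

step_arm(
  commands=[
    [0.2, 0, -2, 0, 0],
    [0, 0, -1, 0, 0],
    [0, 0, -0.5, 0, 0],
    [0, 0, 0, 0, 0],
    [0, 0, 0, 0, 0],
    [0, 0, 0, 0, 0.4],
    [0, 0, 0, 0, 0.45],
    [0, 0, 0, 0, 0.5],
    [0, 0, 3, 0, 0.53],
    [0, 0, 4, 0, 0.53],
    [0, 0, 4, 0, 0.53],
    [0, 0, 0, 0, 0.53],
  ],
)

```text
clock: 22.6
tcp_pos: [0.5893, -0.093, 0.1879]
tcp_rot: [-3.096, 0.009, -3.106]
ft_force: [0.2, -0.2, -0.1]
finger_gap: 0.0453
finger_force: 0.0
```

step_arm(
  commands=[
    [-0.9, 4.2, 0, 0, 0.53],
    [-0.9, 4.2, 0, 0, 0.53],
    [-0.9, 4.2, 0, 0, 0.53],
    [-0.9, 4.2, 0, 0, 0.53],
    [-0.9, 4.2, 0, 0, 0.53],
    [-0.9, 4.2, 0, 0, 0.53],
    [-0.9, 4.2, 0, 0, 0.53],
    [-0.9, 4.2, 0, 0, 0.53],
    [-0.9, 4.2, 0, 0, 0.53],
    [-0.9, 4.1, 0, 0, 0.53],
    [0, 0, -4, 0, 0.53],
    [0, 0, 0, 0, 0.53],
  ],
)

```text
clock: 23.8
tcp_pos: [0.4951, 0.3262, 0.1363]
tcp_rot: [-3.094, -0.006, -3.103]
ft_force: [0.6, -1.5, -0.8]
finger_gap: 0.0456
finger_force: 0.0
```

```bash
python3 -c "
from tr import *
trays('pics/t7f.png')"
```

```text
[ 287  161   32   45 1126] ((0.6314382553100586, -0.09668184071779251), (0.09368535131216049, 0.1457492560148239), 83.12110900878906)
[ 229  171   31   44 1178] ((0.5933725833892822, 0.10071893036365509), (0.09456819295883179, 0.14569948613643646), 86.06046295166016)
[0.4959 0.3257 0.139 ] 0.04494832319059293 0.0 23.85
```

step_arm(
  commands=[
    [0.1, 0.1, -4, 0, 0.53],
    [0, 0, -2.5, 0, 0.53],
    [0, 0, -0.8, 0, 0.53],
    [0, 0, 0, 0, 0.53],
    [0, 0, 0, 0, 0],
    [0, 0, 0, 0, 0],
    [0, 0, 0, 0, 0],
    [0, 0, 0, 0, 0],
    [0, 0, 2, 0, 0],
    [0, 0, 4, 0, 0],
    [0, 0, 4, 0, 0],
    [0, 0, 0, 0, 0],
  ],
)

```text
clock: 25.05
tcp_pos: [0.5002, 0.3286, 0.1756]
tcp_rot: [-3.103, 0.009, -3.106]
ft_force: [0.2, 0.3, -0.4]
finger_gap: 0.0266
finger_force: 37.8
```

step_arm(
  commands=[
    [2.3, -3.8, 0, 0, 0],
    [2.3, -3.8, 0, 0, 0],
    [2.3, -3.8, 0, 0, 0],
    [2.3, -3.8, 0, 0, 0],
    [2.3, -3.9, 0, 0, 0],
    [2.1, -3.9, 0, 0, 0],
    [0, 0, -3, 0, 0],
    [0, 0, -3, 0, 0],
    [0, 0, 0, 0, 0],
  ],
)

```text
clock: 25.95
tcp_pos: [0.6325, 0.0966, 0.1041]
tcp_rot: [-3.097, -0.006, -3.106]
ft_force: [-0.2, -0.1, -0.0]
finger_gap: 0.0266
finger_force: 37.8
```

step_arm(
  commands=[
    [0, 0, -2, 0, 0],
    [0, 0, -1, 0, 0],
    [0, 0, -0.6, 0, 0],
    [0, 0, 0, 0, 0],
    [0, 0, 0, 0, 0],
    [0, 0, 0, 0, 0.4],
    [0, 0, 0, 0, 0.45],
    [0, 0, 0, 0, 0.5],
    [0, 0, 3, 0, 0.53],
    [0, 0, 4, 0, 0.53],
    [0, 0, 4, 0, 0.53],
    [0, 0, 0, 0, 0.53],
  ],
)

```text
clock: 27.15
tcp_pos: [0.6363, 0.0976, 0.1892]
tcp_rot: [-3.099, 0.01, -3.106]
ft_force: [1.3, 0.2, 0.1]
finger_gap: 0.0458
finger_force: 0.0
```

step_arm(
  commands=[
    [-1.4, 3.9, 0, 0, 0.53],
    [-1.4, 3.9, 0, 0, 0.53],
    [-1.4, 3.9, 0, 0, 0.53],
    [-1.4, 3.8, 0, 0, 0.53],
    [-1.4, 3.8, 0, 0, 0.53],
    [-1.3, 3.8, 0, 0, 0.53],
    [0, 0, -4, 0, 0.53],
    [0, 0, 0, 0, 0.53],
    [0, 0, 0, 0, 0.53],
  ],
)

```text
clock: 28.05
tcp_pos: [0.551, 0.3277, 0.1421]
tcp_rot: [-3.096, -0.001, -3.106]
ft_force: [-0.1, -1.1, 0.3]
finger_gap: 0.0453
finger_force: 0.0
```

```bash
python3 -c "
from tr import *
trays('pics/t8f.png')"
```

```text
[ 287  161   32   45 1124] ((0.6315093040466309, -0.09669042378664017), (0.09368535131216049, 0.1453474462032318), 83.12110900878906)
[ 229  171   31   44 1171] ((0.5935466885566711, 0.10076835751533508), (0.09455525130033493, 0.14541228115558624), 85.97225952148438)
[0.5517 0.3277 0.1435] 0.045398820998475066 0.0 28.1
```

step_arm(
  commands=[
    [0, 0.1, -4, 0, 0.53],
    [0, 0, -2.7, 0, 0.53],
    [0, 0, -0.8, 0, 0.53],
    [0, 0, 0, 0, 0.53],
    [0, 0, 0, 0, 0],
    [0, 0, 0, 0, 0],
    [0, 0, 0, 0, 0],
    [0, 0, 0, 0, 0],
    [0, 0, 2, 0, 0],
    [0, 0, 4, 0, 0],
    [0, 0, 4, 0, 0],
    [0, 0, 0, 0, 0],
  ],
)

```text
clock: 29.3
tcp_pos: [0.5532, 0.3306, 0.1751]
tcp_rot: [-3.103, 0.01, -3.106]
ft_force: [-0.1, 0.0, 0.9]
finger_gap: 0.0269
finger_force: 37.7
```

step_arm(
  commands=[
    [0.7, -3.8, 0, 0, 0],
    [0.7, -3.8, 0, 0, 0],
    [0.7, -3.8, 0, 0, 0],
    [0.7, -3.8, 0, 0, 0],
    [0.7, -3.8, 0, 0, 0],
    [0.6, -3.8, 0, 0, 0],
    [0, 0, -3, 0, 0],
    [0, 0, -3, 0, 0],
    [0, 0, 0, 0, 0],
    [0, 0, 0, 0, 0],
  ],
)

```text
clock: 30.3
tcp_pos: [0.5923, 0.1015, 0.1082]
tcp_rot: [-3.098, 0.001, -3.105]
ft_force: [-0.4, 0.7, 0.5]
finger_gap: 0.0272
finger_force: 37.7
```

step_arm(
  commands=[
    [0, 0, -2, 0, 0],
    [0, 0, -1, 0, 0],
    [0, 0, -0.5, 0, 0],
    [0, 0, 0, 0, 0],
    [0, 0, 0, 0, 0],
    [0, 0, 0, 0, 0.4],
    [0, 0, 0, 0, 0.45],
    [0, 0, 0, 0, 0.5],
    [0, 0, 3, 0, 0.53],
    [0, 0, 4, 0, 0.53],
    [0, 0, 4, 0, 0.53],
    [0, 0, 0, 0, 0.53],
  ],
)

```text
clock: 31.5
tcp_pos: [0.5943, 0.1017, 0.1889]
tcp_rot: [-3.099, 0.01, -3.106]
ft_force: [0.6, 0.1, -0.5]
finger_gap: 0.0453
finger_force: 0.0
```

step_arm(
  commands=[
    [0, 3.9, 0, 0, 0.53],
    [0, 3.9, 0, 0, 0.53],
    [0.3, 3.9, 0, 0, 0.53],
    [0.3, 3.9, 0, 0, 0.53],
    [0.4, 3.9, 0, 0, 0.53],
    [0.4, 3.4, 0, 0, 0.53],
    [0, 0, -4, 0, 0.53],
    [0, 0, 0, 0, 0.53],
    [0, 0, 0, 0, 0.53],
  ],
)

```text
clock: 32.4
tcp_pos: [0.6057, 0.3297, 0.1418]
tcp_rot: [-3.096, -0.002, -3.106]
ft_force: [0.2, -0.8, 1.8]
finger_gap: 0.0453
finger_force: 0.0
```

```bash
python3 -c "
from tr import *
trays('pics/t9f.png')
t=cv2.imread('pics/t9f.png');s=capture('scene')['pixels']
cv2.imwrite('pics/t9.png',np.hstack([cv2.resize(t[150:250,130:330],(500,250)),cv2.resize(s[150:330,200:380],(250,250))]))"
```

```text
[ 287  161   32   45 1114] ((0.6315093040466309, -0.09669042378664017), (0.09368535131216049, 0.1453474462032318), 83.12110900878906)
[ 229  171   31   44 1165] ((0.5935206413269043, 0.1007087305188179), (0.09456819295883179, 0.145402729511261), 86.06046295166016)
[205 234  14  26 196] ((0.40888461470603943, 0.20330747961997986), (0.08413194119930267, 0.04321412742137909), 2.208285093307495)
[0.6064 0.3297 0.1435] 0.0452433516558102 0.0 32.45
```

View pics/t9.png

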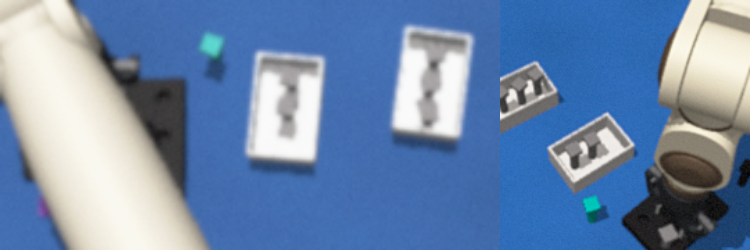

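Three rivets stand in tray2 and two in tray1, scene crop (575,150) and (595,140). The last one is next, at the far left.

step_arm(
  commands=[
    [0, 0, -4, 0, 0.53],
    [0, 0, -2.7, 0, 0.53],
    [0, 0, -0.8, 0, 0.53],
    [0, 0, 0, 0, 0.53],
    [0, 0, 0, 0, 0],
    [0, 0, 0, 0, 0],
    [0, 0, 0, 0, 0],
    [0, 0, 0, 0, 0],
    [0, 0, 2, 0, 0],
    [0, 0, 4, 0, 0],
    [0, 0, 4, 0, 0],
    [0, 0, 0, 0, 0],
  ],
)

```text
clock: 33.7
tcp_pos: [0.6082, 0.3315, 0.1755]
tcp_rot: [-3.103, 0.01, -3.106]
ft_force: [1.1, 1.0, 0.1]
finger_gap: 0.0271
finger_force: 37.8
```

step_arm(
  commands=[
    [-1, -3.8, 0, 0, 0],
    [-0.9, -3.8, 0, 0, 0],
    [-0.9, -3.8, 0, 0, 0],
    [-0.9, -3.8, 0, 0, 0],
    [-0.9, -3.8, 0, 0, 0],
    [-0.9, -3.8, 0, 0, 0],
    [0, 0, -3, 0, 0],
    [0, 0, -3, 0, 0],
    [0, 0, 0, 0, 0],
    [0, 0, 0, 0, 0],
  ],
)

```text
clock: 34.7
tcp_pos: [0.5514, 0.1025, 0.1083]
tcp_rot: [-3.098, 0.001, -3.105]
ft_force: [0.3, -0.1, 0.3]
finger_gap: 0.0266
finger_force: 37.8
```

step_arm(
  commands=[
    [0, 0, -2, 0, 0],
    [0, 0, -1, 0, 0],
    [0, 0, -0.5, 0, 0],
    [0, 0, 0, 0, 0],
    [0, 0, 0, 0, 0],
    [0, 0, 0, 0, 0.4],
    [0, 0, 0, 0, 0.45],
    [0, 0, 0, 0, 0.5],
    [0, 0, 3, 0, 0.53],
    [0, 0, 4, 0, 0.53],
    [0, 0, 4, 0, 0.53],
    [0, 0, 0, 0, 0.53],
  ],
)

```text
clock: 35.9
tcp_pos: [0.5533, 0.1027, 0.1886]
tcp_rot: [-3.099, 0.009, -3.106]
ft_force: [0.3, 0.0, -0.2]
finger_gap: 0.0449
finger_force: 0.0
```

step_arm(
  commands=[
    [-4, 0, 2, 0, 0.53],
    [-4, 0, 0, 0, 0.53],
    [-4, 0, 0, 0, 0.53],
    [-4, 0, 0, 0, 0.53],
    [-4, 0, 0, 0, 0.53],
    [0, 0, 0, 0, 0.53],
    [0, 0, 0, 0, 0.53],
    [0, 0, 0, 0, 0.53],
  ],
)

```text
clock: 36.7
tcp_pos: [0.352, 0.1024, 0.2023]
tcp_rot: [-3.098, 0.001, -3.106]
ft_force: [0.2, 0.0, 0.1]
finger_gap: 0.0451
finger_force: 0.0
```

```bash
python3 -c "
from tr import *
trays('pics/taf.png')
t=cv2.imread('pics/taf.png');s=capture('scene')['pixels']
cv2.imwrite('pics/ta.png',np.hstack([cv2.resize(t[150:250,130:330],(400,200)),cv2.resize(s[150:330,200:420],(390,320))[:200*1] if 0 else cv2.resize(s[150:330,200:420],(245,200))]))"
```

```text
[ 287  161   32   45 1144] ((0.631043553352356, -0.09663423895835876), (0.09368535131216049, 0.14628569781780243), 83.12110900878906)
[ 228  171   32   44 1181] ((0.5934287309646606, 0.10070649534463882), (0.09456998109817505, 0.1455782949924469), 86.07272338867188)
[ 205  222   41   38 1175] ((0.42921748757362366, 0.1592850387096405), (0.12452990561723709, 0.13276514410972595), 2.210476875305176)
[0.3521 0.1024 0.2022] 0.0449100141817398 0.0 36.75
```

View pics/ta.png

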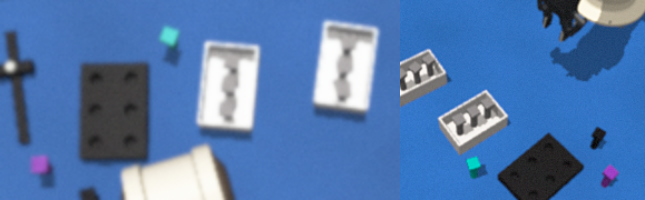

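The rack is empty (six pockets, crop (115,110)), three rivets stand in each tray, and the look-alikes are in place. Handing in.

```bash
python3 -c "
from workcell import *
print(job_done())"
```

```text
the job is handed in; nothing more can be done
None
```

Job handed in at about 37 s: both trays present (the third was absent) lie on their backs with three of the six gray rivets standing in each, and the bottle, rivet tool, marking gauge and look-alikes were left alone.

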